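# Tip used glass rods through the slot of the glass-waste box

## Robot

A 6-joint arm with a two-finger parallel gripper is mounted at the origin on a cart in front of the work surface, level with it; the furniture and walls round the work are solid. World frame = base frame: x ahead of the robot, y to its left, z up, the work surface at z = 0. Lengths are in mm, angles in rad, forces in N, time in s.
With the tool pointing down it reaches from about 400 to 925 mm from the base axis. Payload 12.5 kg.
Tool frame: the origin (TCP) lies on the front face of the gripper's body, between the roots of the fingers; the fingertips stand 78 mm ahead of it and the grasp point (between the pads) lies 59 mm ahead of it (env.nose_length is the distance from the TCP to the fingertips, in mm); z points along the fingers, y is the line along which they close (so a half turn about z gives the same grasp; the last joint's range is limited). The gripper opens to 95 mm and grips with 3 to 60 N. Pads are 20 mm wide; open, the fingers measure 119 mm over their backs; the gripper's body (75 mm by 180 mm) begins 59 mm behind the grasp point.
Start: joints at [1.08, 0.491, 1.559, -0, 1.092, -0.106], TCP at [234.59, 579.314, 292.261] pointing down, gripper open.
Joint ranges: [-3.1, 3.1], [-0.84, 2.19], [0.05, 2.79], [-1.13, 4.28], [0.06, 2.93], [-2.69, 2.69]. Speed limits (rad/s): [2.22, 2.22, 2.79, 3.14, 3.14, 3.14].

## Interface

Orientations are given as [roll, pitch, yaw] about the fixed x, y, z axes, in that order (R = Rz(yaw) Ry(pitch) Rx(roll)).
In Python, from cell import env gives the robot as it stands.
- The arm moves only by the tool jog_arm, never from a script. Its argument "motion" is a list of rows, each a list of 7 numbers: the turn, a rotation vector about the tool's x, y, z in degrees, then the shift along the tool's x, y, z in mm, then the finger opening in mm, from 0 to 95.1. In form: [[wx, wy, wz, x, y, z, hand], ...]. A call has 1 to 10 rows; each row shifts and turns the commanded pose from where the row before left it, along the tool's axes as they then stand; what a row does not reach is not made up. A row lasts 1/8 s, in which the tool goes at most 62.5 mm and 10.7 degrees, less where a joint would pass 70% of its speed; a pose out of reach is approached as far as the arm can. A call is refused whole if a number of a shift passes 62.5 or a number of a turn 10.7, either way. A call with a gripper value outside its range is refused whole. The fingers move at their own pace and stop on an object; the grip force is fixed at half the most. Time passes only in rows, so rows that do not move let the fingers close. It gives the time, the measured TCP pose, the force, the opening and the grip force at its end, in the units of the state.
- env.state(): the state, without advancing time (a new reading comes with each control period).
- env.read_camera(name): name is "scene" or "top"; returns a dict with "color" (400x640x3 uint8, red, green, blue), "z_map" (400x640 float32, mm along the optical axis (not along the pixel's ray), 0 where there is no reading), "camera_matrix" (3x3 intrinsics, pixels), "world_to_cam" (4x4, takes a point from world to camera coordinates). Camera axes: x right, y up, looking along -z (the intrinsics and any distortion apply to the point x, -y, -z); pixel columns grow to the right and rows downward; lengths in mm; the calibration is good to about 2 mm. A picture is of the moment at which its call begins.
- env.job_done(): hands the job in; it is judged then, once.
Trained networks look in the newest picture that a camera, given by its name, has taken for a name from the list of things; names that differ only in an ending like _2 or _b are one class to them, and where a whole thing is asked for, a point or a joint stands for the part that bears it (a point fixed in the world has none). Each returns a list of dicts, best first, with "score" (0 to 1); they miss things now and then, are a little off and sometimes report something else, mostly with a low value. They report only what shows in the picture. A call takes as long as a camera call.
- env.recognise(camera, thing): "location" ([column, row] in pixels, amid what is visible of it).
The state is a dict: "t": time; "joints": joint angles; "qvel": joint speeds; "tau": joint torques, N m; "eef_pos": TCP position; "tcp_rot": TCP orientation; "ft_force": force on the tool from outside, world axes, zero at the start; "moment": the same for the moment, N m; "opening": opening from 0.0 (shut) to 1.0 (fully open); "grip_force": force on a finger pad.
Only numpy, scipy, OpenCV 4.12 (cv2) and the standard library are available. Lean on these libraries where they do the work, as an engineer would, in place of code of your own. Each camera call takes 0.05 s, during which the arm holds its last target. There are 200 camera calls.

## Task

Two used glass stirring rods lie side by side in the small pouring tray. Pick the tray up by its handle, turn it in line with the long slot of the waste box and tip it so that both rods drop through the slot into the box (not the box with the square hole); do not touch the rods with the gripper, they are dirty. Then set the empty tray down again, upright on the bench.

Things in the scene. Friction and masses are not known exactly. Their poses are not given: they have to be found in the camera images.
- tray_grip (a point): Grasp point of the pouring tray: an aluminium trough 104 x 45 mm, 0.22 kg, loose. Middle of the grey plastic handle plate along its back (60 mm along x, 10 mm thick along y, top 85 mm up), 68 mm above the tray's underside. x: along the trough, y: level towards the pouring lip, z: up. The straight open lip is 45 mm ahead (+y) and 50 mm below this point; the back wall under the plate is 40 mm high.
- rod_1_center (a point): Centre of a glass rod, 90 mm long, 10 mm thick, round ends, 18 g; x along it. It starts in the tray along the trough, against the back wall. The tray's floor rises 18 degrees from there to the lip, between closed ends: level, it keeps the rods; tipped lip down well past 18 degrees (30 to 40 is plenty), they roll out over the lip.
- rod_2_center (a point): Centre of the second glass rod, like the first; it starts in the tray beside it, nearer the lip.
- slot_mouth (a point): Centre of the waste box's slot, at the upper face of the 5 mm lid, 85 mm above the bench. x: along the slot, y: across, z: up. Slot 120 x 34 mm, open into the empty box (80 mm deep); rods may come from either long side. Box oblong, grey, flat white lid 154 (along x) x 88 mm; it does not move. The squarer box with a 50 mm square hole is a bystander.

How it is judged:
By the outcome, as a careful person would: the job done as asked, in the order asked, and still so for the second after the job is handed in, with the robot touching nothing.
It also fails if it takes over 67 s, if anything falls off the work surface, if the arm or the gripper's body presses on something with over 40 N, if the wrist force passes 120 N, or if a joint passes its speed limit or range.

## Working session

There is one attempt and no reset: what is moved stays moved. The work goes in short steps, Python scripts to look and compute and a tool call to move; the robot and the scene stay as the last step left them, time stands still between calls to the robot, and variables do not carry over. Pictures are saved under pics/ and viewed, at most 10 in all, crops included, and the job is handed in when it is done.

Besides the shell and the picture viewer there is one more tool, called after "Call:" by a JSON object that holds its "op" and its "data". jog_arm: Moves the arm, as the interface text tells. Its arguments: {"type":"object","properties":{"motion":{"type":"array"}},"required":["motion"]}

```bash
mkdir -p pics; ls
cat > h.py <<'E'
from cell import env
import numpy as np, cv2
from scipy.spatial.transform import Rotation as R
def unproj(c,u,v,z=None):
    K=c["camera_matrix"]; 
    if z is None: z=c["z_map"][int(v),int(u)]
    p=np.array([(u-K[0,2])/K[0,0]*z,-(v-K[1,2])/K[1,1]*z,-z,1])
    return (np.linalg.inv(c["world_to_cam"])@p)[:3]
def cloud(c):
    K=c["camera_matrix"]; z=c["z_map"].astype(float); v,u=np.mgrid[0:400,0:640]
    p=np.stack([(u-K[0,2])/K[0,0]*z,-(v-K[1,2])/K[1,1]*z,-z,np.ones_like(z)],-1)
    w=(p@np.linalg.inv(c["world_to_cam"]).T)[...,:3]; w[z==0]=np.nan
    return w
E
python3 - <<'E'
from h import *
ims=[]
for n in ("scene","top"):
    c=env.read_camera(n); cv2.imwrite(f"pics/{n}0.png",c["color"][...,::-1])
    w=cloud(c); print(n,"campos",np.linalg.inv(c["world_to_cam"])[:3,3].round())
    for t in ("tray_grip","rod_1_center","slot_mouth"):
        for r in env.recognise(n,t)[:3]:
            u,v=r["location"]; print(t,round(r["score"],2),np.round([u,v]),w[int(v),int(u)].round(1))
s=env.state(); print(s["eef_pos"],s["tcp_rot"],s["t"],s["opening"])
E
```

```text
pics
scene campos [ 119. -218.  725.]
tray_grip 0.8 [272. 178.] [475.3 326.6  31.1]
rod_1_center 0.45 [276. 188.] [468.1 308.9  16.2]
top campos [309. 191. 930.]
tray_grip 0.94 [244. 227.] [479.  320.4  22.5]
rod_1_center 0.46 [245. 230.] [474.1 319.3  16.9]
slot_mouth 0.59 [405. 211.] [501.9   9.9   3.5]
[234.55867785 579.29313564 292.19065633] [-3.14154508e+00 -4.11437078e-05  2.75682136e+00] 0.4 1.0018724772392724
```

View pics/scene0.png

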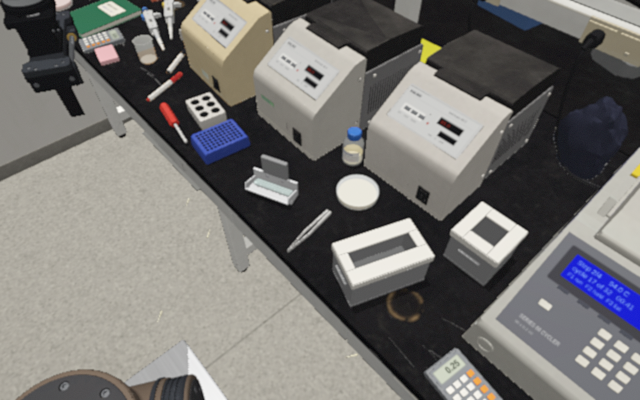

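View pics/top0.png

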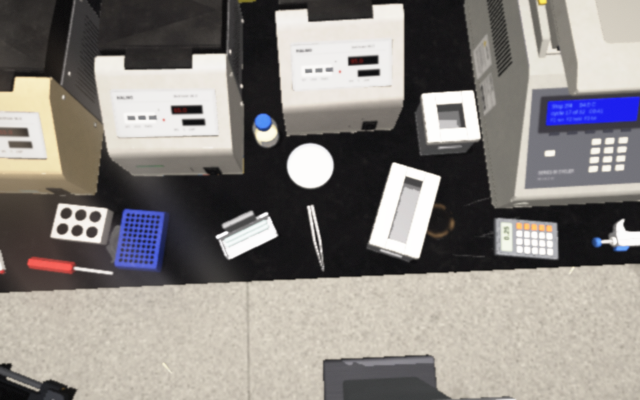

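The scene view shows the tray at about (272,182) with its plate at (275,166), and the slotted box at (382,260). The top view shows the tray at (246,234) with its plate on the far side at (240,221), and the slot at (405,211). I'll fit both from the depth maps.

Run:
```python
from h import *
for n in ("scene","top"):
    c=env.read_camera(n); w=cloud(c); g=c["color"].astype(int).mean(2)
    P=w.reshape(-1,3)
    def sel(x0,x1,y0,y1,z0,z1): return P[(P[:,0]>x0)&(P[:,0]<x1)&(P[:,1]>y0)&(P[:,1]<y1)&(P[:,2]>z0)&(P[:,2]<z1)]
    for nm,b in (("plate",(440,560,260,390,50,100)),("platetop",(440,560,260,390,76,100)),("tray",(420,560,250,390,6,48)),("lid",(400,620,-60,90,76,95))):
        q=sel(*b)
        if len(q)<8: print(n,nm,len(q)); continue
        (cx,cy),(a,bb),ang=cv2.minAreaRect(q[:,:2].astype(np.float32))
        if bb>a: ang+=90; a,bb=bb,a
        print(n,nm,len(q),"rect c",round(cx,1),round(cy,1),"size",round(a,1),round(bb,1),"ang",round(ang,1),"z med/max",np.median(q[:,2]).round(1),q[:,2].max().round(1), "mean",q.mean(0).round(1))
    print(n,"bench z",np.nanmedian(sel(400,470,170,200,-20,20)[:,2]))
```

```text
scene plate 375 rect c 480.9 322.6 size 60.5 12.4 ang 114.7 z med/max 72.4 85.9 mean [479.5 319.9  70.8]
scene platetop 153 rect c 481.1 322.2 size 59.6 12.1 ang 115.7 z med/max 82.4 85.9 mean [480.5 321.   81.7]
scene tray 1185 rect c 462.1 314.5 size 104.9 51.0 ang 113.9 z med/max 17.1 48.0 mean [465.3 315.3  21. ]
scene lid 3087 rect c 521.1 11.6 size 231.8 91.0 ang 159.8 z med/max 83.4 87.2 mean [486.4  19.1  83.1]
scene bench z -0.4626779324461836
top plate 317 rect c 482.4 322.2 size 59.2 10.9 ang 113.9 z med/max 82.4 88.0 mean [480.5 321.4  76.6]
top platetop 208 rect c 482.3 322.4 size 58.7 10.9 ang 113.9 z med/max 83.9 88.0 mean [481.5 322.3  83.6]
top tray 1421 rect c 461.4 313.5 size 104.0 45.9 ang 113.7 z med/max 16.8 48.0 mean [462.4 314.7  19.1]
top lid 3215 rect c 522.1 12.0 size 230.1 90.1 ang 159.9 z med/max 84.5 89.4 mean [489.4  23.3  84.4]
top bench z -0.2790477206922901
```

```bash
cat > lid.py <<'E'
from h import *
from scipy import ndimage
def rect(q):
    (cx,cy),(a,b),ang=cv2.minAreaRect(q.astype(np.float32))
    if b>a: ang+=90; a,b=b,a
    return np.round([cx,cy,a,b,ang],1)
if __name__=="__main__":
  for n,(u,v) in (("scene",(340,254)),("top",(385,235))):
    c=env.read_camera(n); w=cloud(c)
    m=(abs(w[...,2]-84.5)<6)
    L,_=ndimage.label(m); 
    k=np.bincount(L[v-12:v+12,u-12:u+12].ravel()); k[0]=0; M=L==k.argmax()
    q=w[M]; print(n,"lid",rect(q[:,:2]),"z",np.median(q[:,2]).round(1))
    S=ndimage.binary_fill_holes(M)&~M
    # hole pixels, intersected with lid-plane height
    K=c["camera_matrix"]; T=np.linalg.inv(c["world_to_cam"]); vv,uu=np.nonzero(ndimage.binary_opening(S))
    d=np.stack([(uu-K[0,2])/K[0,0],-(vv-K[1,2])/K[1,1],-np.ones(len(uu))],-1)@T[:3,:3].T
    p=T[:3,3]+d*((85-T[2,3])/d[:,2])[:,None]
    print(n,"slot",rect(p[:,:2]))
    if n=="top":
        P=w.reshape(-1,3); 
        for x0 in range(380,680,50):
            print(x0,[int(np.nanmax(np.r_[P[(P[:,0]>x0)&(P[:,0]<=x0+50)&(P[:,1]>y0)&(P[:,1]<=y0+50),2],-1])) for y0 in range(-250,450,50)])
E
python3 lid.py
```

```text
scene lid [485.8  24.6 156.2  90.9 160.1] z 83.5
scene slot [484.2  23.8 118.2  32.4 159.8]
top lid [487.6  24.4 156.8  90.2 159.7] z 84.5
top slot [486.9  24.9 118.8  33.6 159.9]
380 [19, 17, 3, 4, 82, 89, 87, 5, 11, 3, 4, 20, 33, 4]
430 [19, 19, 4, 5, 87, 88, 88, 4, 11, 3, 34, 87, 84, 5]
480 [120, 121, 5, 4, 88, 89, 87, 4, 11, 3, 85, 87, 4, 4]
530 [150, 150, 3, 3, 89, 88, 88, 4, 20, 19, 4, 5, 56, 4]
580 [266, 179, 87, 89, 90, 4, 4, 18, 20, 21, 4, 167, 167, 168]
630 [275, 205, 88, 88, 89, 147, 148, 149, 150, 150, 90, 201, 201, 200]
```

Call:
{"op": "jog_arm", "data": {"motion": [[0,0,8.8,0,0,0,95],[0,0,8.8,0,0,0,95],[0,0,8.8,0,0,0,95],[0,0,8.8,0,0,0,95],[0,0,8.8,-20,8,0,95],[0,0,0,-40,15,0,95],[0,0,0,-45,16,0,95],[0,0,0,-45,16,0,95],[0,0,0,-45,16,0,95],[0,0,0,-40,15,0,95]]}}

```text
t: 1.85
eef_pos: [411.7, 400.7, 292.4]
tcp_rot: [3.141, -0.0, 1.989]
ft_force: [0.8, 0.9, -0.2]
opening: 1.0
grip_force: 0.0
```

```bash
cat > to.py <<'E'
# usage: to.py x y z yawdeg : remaining turn (rotvec, deg) and shift (mm) in tool axes, from the present pose
import sys; from h import *
x,y,z,yaw=map(float,sys.argv[1:5]); tilt=float(sys.argv[5]) if len(sys.argv)>5 else 0
s=env.state(); A=R.from_euler("xyz",s["tcp_rot"]); B=R.from_euler("z",yaw,degrees=True)*R.from_euler("x",180+tilt,degrees=True)
rv=(A.inv()*B).as_rotvec(degrees=True); d=np.array([x,y,z])-s["eef_pos"]
print("t",s["t"],"pos",s["eef_pos"].round(1),"euler",np.degrees(s["tcp_rot"]).round(1),"q",np.round(s["joints"],2))
print("turn",rv.round(2),"shift in present axes",A.inv().apply(d).round(1),"in final axes",B.inv().apply(d).round(1),"F",np.round(s["ft_force"],1),"grip",s["grip_force"],"open",s["opening"])
E
python3 to.py 481.7 322.4 127 114
```

```text
t 1.85 pos [411.7 400.7 292.4] euler [180.   -0.  113.9] q [0.66 0.42 1.69 0.   1.04 0.24]
turn [ 0.02 -0.01 -0.07] shift in present axes [-100.    32.1  165.4] in final axes [-100.    32.1  165.4] F [ 0.8  0.9 -0.2] grip 0.0 open 0.9999411627732779
```

Call:
{"op": "jog_arm", "data": {"motion": [[0,0,0,-40,13,0,95],[0,0,0,-35,10,10,95],[0,0,0,-18,6,30,95],[0,0,0,-6,3,30,95],[0,0,0,0,0,20,95],[0,0,0,0,0,0,95],[0,0,0,0,0,0,95]]}}

```text
t: 2.72
eef_pos: [480.4, 324.8, 203.1]
tcp_rot: [3.14, -0.0, 1.989]
ft_force: [0.2, 0.0, -0.1]
opening: 1.001
grip_force: 0.0
```

```bash
python3 to.py 481.7 322.4 127 114
python3 - <<'E'
from h import *
im=[]
for n in ("scene","top"):
    c=env.read_camera(n)["color"][...,::-1]
    u,v=(275,170) if n=="scene" else (245,228)
    im.append(cv2.resize(c[v-70:v+60,u-65:u+65],(400,400),interpolation=cv2.INTER_CUBIC))
cv2.imwrite("pics/a1.png",np.hstack(im))
E
```

```text
t 2.725 pos [480.4 324.8 203.1] euler [179.9  -0.  114. ] q [0.48 0.53 1.77 0.   0.84 0.06]
turn [ 0.06 -0.01 -0.04] shift in present axes [-2.7  0.2 76.1] in final axes [-2.7  0.2 76.1] F [ 0.2  0.  -0.1] grip 0.0 open 1.0007823103760407
```

View pics/a1.png

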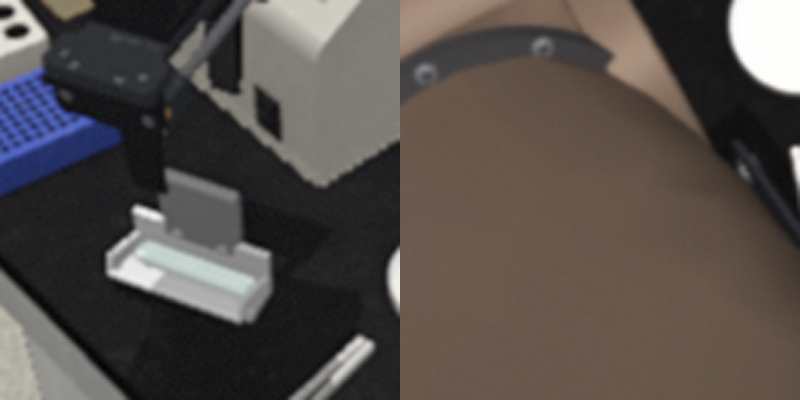

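The close-up shows the tray undisturbed, with the plate at (200,210) in the crop and a finger at (150,180). I'll check that the fingers project where I expect.

Run:
```python
from h import *
c=env.read_camera("scene"); s=env.state(); A=R.from_euler("xyz",s["tcp_rot"])
for l in ([0,-52,78],[0,52,78],[0,0,0]):
    p=A.apply(l)+s["eef_pos"]; q=c["world_to_cam"]@np.r_[p,1]; K=c["camera_matrix"]
    u=K[0,2]+K[0,0]*q[0]/-q[2]; v=K[1,2]-K[1,1]*q[1]/-q[2]
    print(p.round(),u.round(),v.round(),"crop",((u-210)*400/130).round(),((v-100)*400/130).round(),"depth",-q[2],c["z_map"][int(v),int(u)])
```

```text
[433. 304. 125.] 258.0 161.0 crop 147.0 187.0 depth 842.5931250831675 839.9793
[528. 346. 125.] 283.0 128.0 crop 224.0 85.0 depth 902.6723789767058 895.58856
[480. 325. 203.] 267.0 112.0 crop 177.0 38.0 depth 812.1549113615799 751.7334
```

Call:
{"op": "jog_arm", "data": {"motion": [[0,0,0,-2.7,0,20,95],[0,0,0,0,0,25,95],[0,0,0,0,0,20,95],[0,0,0,0,0,11,95],[0,0,0,0,0,0,60],[0,0,0,0,0,0,40],[0,0,0,0,0,0,30],[0,0,0,0,0,0,22],[0,0,0,0,0,0,18],[0,0,0,0,0,0,14]]}}

```text
t: 4.12
eef_pos: [481.3, 322.1, 126.3]
tcp_rot: [3.141, -0.0, 1.989]
ft_force: [0.2, -0.1, -0.9]
opening: 0.423
grip_force: 0.0
```

Call:
{"op": "jog_arm", "data": {"motion": [[0,0,0,0,0,0,12],[0,0,0,0,0,0,10],[0,0,0,0,0,0,8],[0,0,0,0,0,0,5],[0,0,0,0,0,0,5],[0,0,0,0,0,0,5]]}}

```text
t: 4.88
eef_pos: [481.1, 322.0, 126.1]
tcp_rot: [-3.141, -0.0, 1.989]
ft_force: [0.1, -0.4, -2.2]
opening: 0.1
grip_force: 30.0
```

```bash
python3 to.py 507.2 81.8 236 160
```

```text
t 4.875 pos [481.1 322.  126.1] euler [-180.   -0.  114.] q [0.48 0.64 1.82 0.   0.68 0.06]
turn [-2.000e-02 -1.000e-02 -4.605e+01] shift in present axes [-230.1  -73.7 -109.9] in final axes [-106.7 -216.8 -109.9] F [ 0.1 -0.4 -2.2] grip 29.99929189682007 open 0.0997818459424354
```

Call:
{"op": "jog_arm", "data": {"motion": [[0,0,0,0,0,-4,5],[0,0,0,0,0,-10,5],[0,0,0,0,0,-16,5],[0,0,0,0,0,-20,5],[0,0,0,0,0,-20,5],[0,0,0,0,0,-20,5],[0,0,0,0,0,-20,5],[0,0,0,0,0,-12,5],[0,0,0,0,0,-6,5],[0,0,0,0,0,-2,5]]}}

```text
t: 6.12
eef_pos: [481.1, 322.0, 256.4]
tcp_rot: [3.142, -0.0, 1.989]
ft_force: [-0.4, 0.1, -2.8]
opening: 0.104
grip_force: 30.0
```

Call:
{"op": "jog_arm", "data": {"motion": [[0,0,-2,0,0,0,5],[0,0,-4,0,0,0,5],[0,0,-6,0,0,0,5],[0,0,-6,0,0,0,5],[0,0,-6,0,0,0,5],[0,0,-6,0,0,0,5],[0,0,-6,0,0,0,5],[0,0,-5,0,0,0,5],[0,0,-3.5,0,0,0,5],[0,0,-1.5,0,0,0,5]]}}

```text
t: 7.38
eef_pos: [481.2, 322.0, 255.7]
tcp_rot: [-3.141, -0.001, 2.794]
ft_force: [-1.1, -0.8, -3.0]
opening: 0.102
grip_force: 30.0
```

```bash
python3 to.py 507.2 81.8 236 160;  python3 - <<'E'
from h import *
for n in ("scene","top"):
    c=env.read_camera(n)
    for t in ("tray_grip","rod_1_center"): print(n,t,[(np.round(r["location"]),round(r["score"],2)) for r in env.recognise(n,t)[:2]])
    if n=="scene": cv2.imwrite("pics/b1.png",cv2.resize(c["color"][60:260,180:460,::-1],None,fx=2.5,fy=2.5,interpolation=cv2.INTER_CUBIC))
E
```

```text
t 7.375 pos [481.2 322.  255.7] euler [-180.    -0.   160.1] q [ 0.48  0.47  1.72  0.    0.96 -0.75]
turn [-0.04 -0.04  0.06] shift in present axes [-106.4 -216.9   19.7] in final axes [-106.6 -216.8   19.7] F [-1.1 -0.8 -3. ] grip 29.99908983707428 open 0.10196484365202434
scene tray_grip [(array([268., 136.]), 0.87)]
scene rod_1_center [(array([289., 139.]), 0.47)]
top tray_grip []
top rod_1_center []
```

View pics/b1.png

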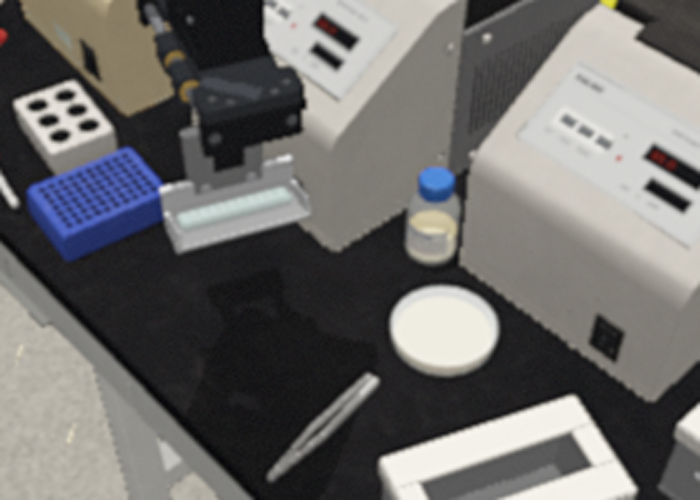

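The tray is held level at crop (235,205), with both rods in it and the trough parallel to the slot. Next I'll carry it to the box.

Call:
{"op": "jog_arm", "data": {"motion": [[0,0,0,-2,-4,0,5],[0,0,0,-5,-10,0,5],[0,0,0,-8,-16,0,5],[0,0,0,-10,-20,0,5],[0,0,0,-11,-23,0,5],[0,0,0,-11,-23,0,5],[0,0,0,-11,-23,0,5],[0,0,0,-11,-23,0,5],[0,0,0,-11,-23,0,5],[0,0,0,-10,-20,0,5]]}}

```text
t: 8.93
eef_pos: [502.2, 115.5, 256.4]
tcp_rot: [3.142, 0.0, 2.791]
ft_force: [-1.0, -0.0, -2.1]
opening: 0.105
grip_force: 30.0
```

Call:
{"op": "jog_arm", "data": {"motion": [[0,0,0,-8,-15,0,5],[0,0,0,-5,-10,0,5],[0,0,0,-2.5,-5,5,5],[0,0,0,-1,-2,8,5],[0,0,0,0,0,5,5],[0,0,0,0,0,2,5],[0,0,0,0,0,0,5]]}}

```text
t: 9.8
eef_pos: [506.9, 82.0, 236.1]
tcp_rot: [3.142, -0.0, 2.792]
ft_force: [-0.3, 0.3, -1.7]
opening: 0.101
grip_force: 30.0
```

```bash
python3 to.py 507.2 81.8 216 160;  python3 - <<'E'
from h import *
c=env.read_camera("scene"); w=cloud(c)
cv2.imwrite("pics/c1.png",cv2.resize(c["color"][140:340,240:480,::-1],None,fx=3,fy=3,interpolation=cv2.INTER_CUBIC))
# tray points, in slot frame (along, across toward pour side, z)
a=np.radians(160); ex=np.array([np.cos(a),np.sin(a)]); ey=np.array([-np.sin(a),np.cos(a)])
P=w.reshape(-1,3); d=P[:,:2]-[486.3,24.5]; q=np.c_[d@ex,d@ey,P[:,2]]
q=q[(abs(q[:,0])<70)&(q[:,1]>-75)&(q[:,1]<0)&(q[:,2]>98)&(q[:,2]<155)]
print(len(q),np.percentile(q,[0,1,50,99,100],axis=0).round(1))
f=q[(q[:,2]<130)]; 
for z0 in range(98,132,4):
    g=f[(f[:,2]>=z0)&(f[:,2]<z0+4)]
    if len(g): print(z0,len(g),g[:,0].min().round(),g[:,0].max().round(),g[:,1].min().round(),g[:,1].max().round())
E
```

```text
t 9.8 pos [506.9  82.  236.1] euler [180.  -0. 160.] q [ 0.03  0.4   1.89  0.    0.84 -1.19]
turn [ 0.   -0.01 -0.02] shift in present axes [-0.4 -0.1 20.1] in final axes [-0.4 -0.1 20.1] F [-0.3  0.3 -1.7] grip 29.99929368495941 open 0.10055955264928376
1612 [[-50.4 -65.3 108.1]
 [-48.2 -59.2 114.3]
 [ 10.7 -39.2 126. ]
 [ 53.9 -15.4 151.7]
 [ 54.8 -14.6 154.9]]
106 2 53.0 53.0 -60.0 -34.0
110 11 52.0 54.0 -58.0 -29.0
114 25 -48.0 54.0 -60.0 -29.0
118 188 -48.0 54.0 -60.0 -27.0
122 580 -48.0 54.0 -60.0 -15.0
126 400 -50.0 54.0 -59.0 -15.0
```

View pics/c1.png

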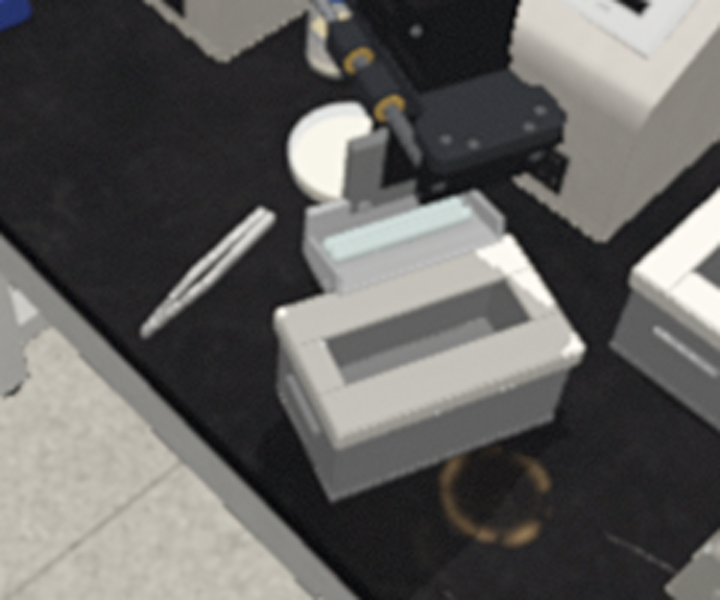

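The tray hangs along the box's long side at crop (400,240), with its lip over the near edge of the slot and about 2 mm off-centre lengthwise. Now I'll pre-tilt it about the lip to 12°, then lower it.

Call:
{"op": "jog_arm", "data": {"motion": [[-1.5,0,0,-1,-2.8,-1.2,5],[-2.5,0,0,-1,-4.7,-2,5],[-2.5,0,0,0,-4.7,-2,5],[-2.5,0,0,0,-4.7,-2,5],[-2,0,0,0,-3.8,-1.6,5],[-1,0,0,0,-1.9,-0.8,5],[0,0,0,0,-1,5,5],[0,0,0,0,-1.6,7.5,5],[0,0,0,0,-1,5,5],[0,0,0,0,-0.6,3,5]]}}

```text
t: 11.1
eef_pos: [500.8, 59.5, 222.3]
tcp_rot: [2.932, -0.001, 2.792]
ft_force: [-0.1, 0.0, -2.7]
opening: 0.106
grip_force: 30.0
```

```bash
cat > lip.py <<'E'
from h import *
s=env.state(); A=R.from_euler("xyz",s["tcp_rot"]); p=s["eef_pos"]+A.apply([0,-45,109])
a=np.radians(160); d=p[:2]-[486.3,24.5]; z=A.apply([0,0,-1])
print("t",s["t"],"lip along",(d@[np.cos(a),np.sin(a)]).round(1),"across",(d@[-np.sin(a),np.cos(a)]).round(1),"z",p[2].round(1),"tilt",np.degrees(np.arccos(z[2])).round(1),"q",np.round(s["joints"],2),"F",np.round(s["ft_force"],1),"open",round(s["opening"],3))
E
python3 lip.py
```

```text
t 11.1 lip along -1.6 across -16.4 z 106.4 tilt 12.0 q [-0.09  0.4   1.97  0.3   0.74 -1.53] F [-0.1  0.  -2.7] open 0.106
```

Call:
{"op": "jog_arm", "data": {"motion": [[-1,0,0,0,-1.9,-0.8,5],[-1,0,0,0,-1.9,-0.8,5],[-1,0,0,0,-1.9,-0.8,5],[-1,0,0,0,-1.9,-0.8,5],[-1,0,0,0,-1.9,-0.8,5],[-1,0,0,0,-1.9,-0.8,5],[-1,0,0,0,-1.9,-0.8,5],[-1,0,0,0,-1.9,-0.8,5],[-1,0,0,0,-1.9,-0.8,5],[0,0,0,0,0,0,5]]}}

```text
t: 12.35
eef_pos: [494.5, 41.7, 225.1]
tcp_rot: [2.775, -0.0, 2.791]
ft_force: [-0.1, -0.4, -3.1]
opening: 0.103
grip_force: 30.0
```

Call:
{"op": "jog_arm", "data": {"motion": [[-1,0,0,0,-1.9,-0.8,5],[0,0,0,0,0,0,5],[0,0,0,0,0,0,5],[-1,0,0,0,-1.9,-0.8,5],[0,0,0,0,0,0,5],[0,0,0,0,0,0,5],[-1,0,0,0,-1.9,-0.8,5],[0,0,0,0,0,0,5],[0,0,0,0,0,0,5],[0,0,0,0,0,0,5]]}}

```text
t: 13.6
eef_pos: [492.4, 36.2, 225.2]
tcp_rot: [2.723, 0.0, 2.792]
ft_force: [0.4, -0.0, -1.8]
opening: 0.106
grip_force: 30.0
```

```bash
python3 lip.py;  python3 - <<'E'
from h import *
c=env.read_camera("scene")
cv2.imwrite("pics/d1.png",cv2.resize(c["color"][140:340,240:480,::-1],None,fx=3,fy=3,interpolation=cv2.INTER_CUBIC))
E
```

```text
t 13.6 lip along -1.8 across -16.3 z 107.3 tilt 24.0 q [-0.22  0.39  2.03  0.62  0.77 -1.91] F [ 0.4 -0.  -1.8] open 0.106
```

View pics/d1.png

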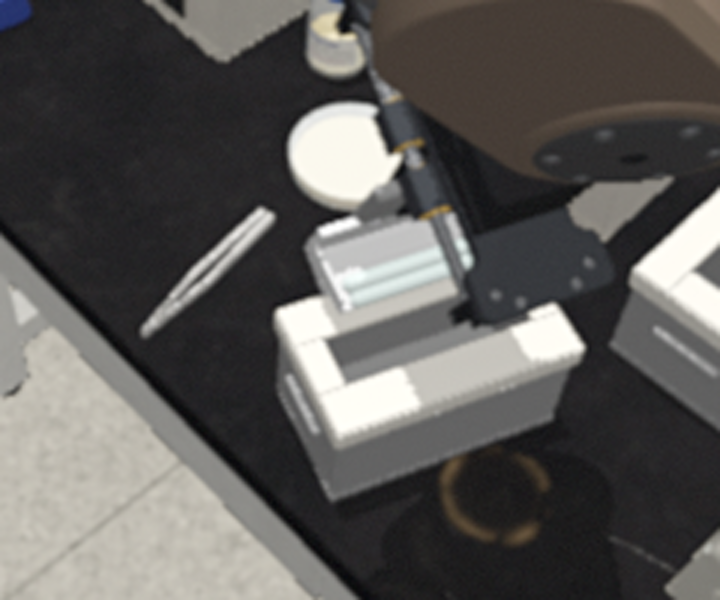

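Both rods are now rolling toward the lip at crop (410,275), and the lip sits over the slot. I'll keep tilting slowly.

Call:
{"op": "jog_arm", "data": {"motion": [[0,0,0,0,0,0,5],[0,0,0,0,0,0,5],[0,0,0,0,0,0,5],[0,0,0,0,0,0,5],[-1,0,0,0,-1.9,-0.8,5],[0,0,0,0,0,0,5],[-1,0,0,0,-1.9,-0.8,5],[0,0,0,0,0,0,5],[-1,0,0,0,-1.9,-0.8,5],[0,0,0,0,0,0,5]]}}

```text
t: 14.9
eef_pos: [490.2, 30.2, 224.9]
tcp_rot: [2.67, -0.0, 2.791]
ft_force: [0.2, -0.3, -2.9]
opening: 0.101
grip_force: 30.0
```

Call:
{"op": "jog_arm", "data": {"motion": [[-1,0,0,0,-1.9,-0.8,5],[-1,0,0,0,-1.9,-0.8,5],[-1,0,0,0,-1.9,-0.8,5],[-1,0,0,0,-1.9,-0.8,5],[-1,0,0,0,-1.9,-0.8,5],[-1,0,0,0,-1.9,-0.8,5],[-1,0,0,0,-1.9,-0.8,5],[-1,0,0,0,-1.9,-0.8,5],[0,0,0,0,0,0,5],[0,0,0,0,0,0,5]]}}

```text
t: 16.15
eef_pos: [484.7, 15.0, 222.8]
tcp_rot: [2.531, 0.0, 2.792]
ft_force: [0.4, 0.3, -2.6]
opening: 0.104
grip_force: 30.0
```

```bash
python3 lip.py;  python3 - <<'E'
from h import *
c=env.read_camera("scene")
cv2.imwrite("pics/e1.png",cv2.resize(c["color"][140:340,240:480,::-1],None,fx=3,fy=3,interpolation=cv2.INTER_CUBIC))
E
```

```text
t 16.15 lip along -1.8 across -16.2 z 107.7 tilt 35.0 q [-0.34  0.41  2.08  0.86  0.86 -2.21] F [ 0.4  0.3 -2.6] open 0.104
```

View pics/e1.png

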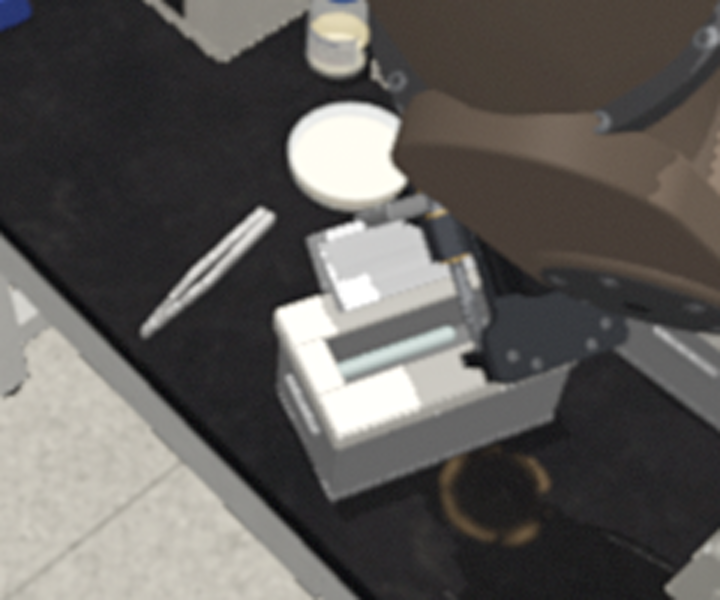

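The tray looks empty, and a rod shows in the slot at crop (395,350). I'll raise the tray, level it, and then check the box.

Call:
{"op": "jog_arm", "data": {"motion": [[0,0,0,0,3,-4.5,5],[0,0,0,0,5.5,-8,5],[0,0,0,0,5.5,-8,5],[2,0,0,0,3.8,1.6,5],[4,0,0,0,7.6,3.1,5],[5,0,0,0,9.5,3.9,5],[5,0,0,0,9.5,3.9,5],[5,0,0,0,9.5,3.9,5],[5,0,0,0,9.5,3.9,5],[5,0,0,0,9.5,3.9,5]]}}

```text
t: 17.45
eef_pos: [506.3, 74.2, 247.9]
tcp_rot: [3.074, 0.001, 2.791]
ft_force: [0.4, 0.4, -2.4]
opening: 0.1
grip_force: 30.0
```

Call:
{"op": "jog_arm", "data": {"motion": [[4,0,0,0,7.6,3.1,5],[0,0,0,5,10,-4,5],[0,0,0,10,20,-6,5],[0,0,0,11,23,0,5],[0,0,0,11,23,0,5],[0,0,0,11,23,0,5],[0,0,0,11,23,0,5],[0,0,0,11,23,0,5],[0,0,0,11,23,0,5],[0,0,0,8,16,0,5]]}}

```text
t: 18.7
eef_pos: [487.9, 285.6, 255.1]
tcp_rot: [3.14, -0.0, 2.792]
ft_force: [0.3, -0.8, -3.5]
opening: 0.102
grip_force: 30.0
```

```bash
python3 to.py 481.1 322.0 127 160
python3 - <<'E'
from h import *
from lid import rect
a=[]
for n in ("scene","top"):
    c=env.read_camera(n); w=cloud(c)
    if n=="scene": a.append(cv2.resize(c["color"][130:330,220:460,::-1],(480,400),interpolation=cv2.INTER_CUBIC))
    else: a.append(cv2.resize(c["color"][150:270,350:446,::-1],(320,400),interpolation=cv2.INTER_CUBIC))
    print([(np.round(r["location"]),round(r["score"],2),w[int(r["location"][1]),int(r["location"][0])].round()) for r in env.recognise(n,"rod_1_center")])
cv2.imwrite("pics/f1.png",np.hstack(a))
E
```

```text
t 18.7 pos [487.9 285.6 255.1] euler [179.9  -0.  160. ] q [ 0.41  0.45  1.75  0.    0.94 -0.81]
turn [ 0.09 -0.02 -0.05] shift in present axes [ 18.9  31.7 128.2] in final axes [ 18.9  31.9 128.1] F [ 0.3 -0.8 -3.5] grip 29.999060332775116 open 0.10183437414219788
[(array([370., 258.]), 0.74, array([493.,  54.,  14.])), (array([382., 263.]), 0.45, array([464.,   7.,  86.]))]
[]
```

View pics/f1.png

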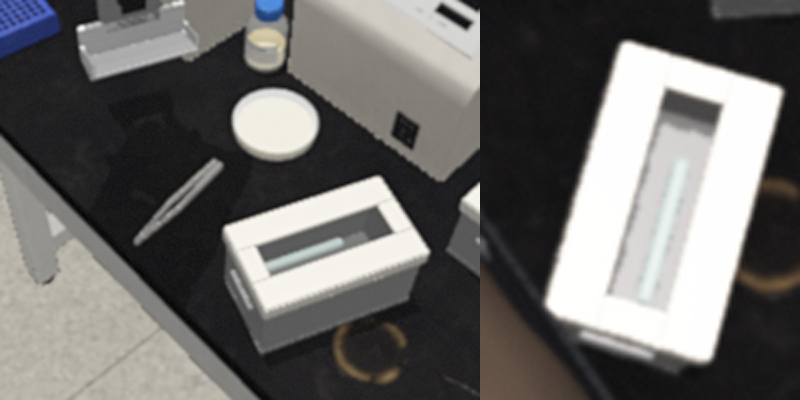

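One rod lies on the box floor (z≈14, top view crop (665,230)). The tray and the visible bench are clear, so the second rod must be under the lid's edge. I'll set the tray down now.

Call:
{"op": "jog_arm", "data": {"motion": [[0,0,0,8,14,4,5],[0,0,0,6,10,10,5],[0,0,0,3,5,18,5],[0,0,0,0,0,22,5],[0,0,0,0,0,22,5],[0,0,0,0,0,20,5],[0,0,0,0,0,14,5],[0,0,0,0,0,8,5],[0,0,0,0,0,4,5],[0,0,0,0,0,0,5]]}}

```text
t: 20.15
eef_pos: [482.4, 317.7, 132.6]
tcp_rot: [3.141, 0.0, 2.792]
ft_force: [-0.3, -0.7, -1.7]
opening: 0.103
grip_force: 30.0
```

```bash
python3 to.py 481.1 322.0 126.1 160
```

```text
t 20.15 pos [482.4 317.7 132.6] euler [180.   0. 160.] q [ 0.47  0.63  1.82  0.    0.69 -0.75]
turn [ 0.01  0.01 -0.04] shift in present axes [2.7 3.6 6.5] in final axes [2.7 3.6 6.5] F [-0.3 -0.7 -1.7] grip 29.99931514263153 open 0.10321800138159566
```

Call:
{"op": "jog_arm", "data": {"motion": [[0,0,0,0,0,2,5],[0,0,0,0,0,1.5,5],[0,0,0,0,0,1,5],[0,0,0,0,0,1,5],[0,0,0,0,0,0.7,5],[0,0,0,0,0,0,5]]}}

```text
t: 20.9
eef_pos: [482.3, 317.7, 126.3]
tcp_rot: [3.142, -0.0, 2.792]
ft_force: [0.6, -0.1, -2.9]
opening: 0.103
grip_force: 30.0
```

Call:
{"op": "jog_arm", "data": {"motion": [[0,0,0,0,0,0.4,5],[0,0,0,0,0,0.4,5],[0,0,0,0,0,0,5]]}}

```text
t: 21.28
eef_pos: [482.3, 317.7, 126.0]
tcp_rot: [3.141, 0.0, 2.792]
ft_force: [-1.4, -0.4, 5.3]
opening: 0.107
grip_force: 30.0
```

Contact with the bench shows as +5 N. Release slowly and back off.

Call:
{"op": "jog_arm", "data": {"motion": [[0,0,0,0,0,0,12],[0,0,0,0,0,0,16],[0,0,0,0,0,0,25],[0,0,0,0,0,0,40],[0,0,0,0,0,0,60],[0,0,0,0,0,0,70],[0,0,0,0,0,0,70],[0,0,0,0,0,-8,70],[0,0,0,0,0,-20,70],[0,0,0,0,0,-30,70]]}}

```text
t: 22.52
eef_pos: [482.1, 317.5, 184.1]
tcp_rot: [-3.141, -0.001, 2.792]
ft_force: [0.1, 0.2, -0.5]
opening: 0.736
grip_force: 0.0
```

Call:
{"op": "jog_arm", "data": {"motion": [[0,0,0,0,0,-30,70],[0,0,0,0,0,-40,70],[0,0,0,0,0,-40,70],[0,0,0,20,30,-20,70],[0,0,0,20,40,0,70],[0,0,0,20,40,0,70],[0,0,0,20,40,0,70],[0,0,0,10,20,0,70],[0,0,0,0,0,0,70],[0,0,0,0,0,0,70]]}}

```text
t: 23.78
eef_pos: [456.0, 507.5, 313.7]
tcp_rot: [-3.141, 0.0, 2.792]
ft_force: [-0.4, -0.4, -0.2]
opening: 0.739
grip_force: 0.0
```

Run:
```python
from h import *
a=[]
for n in ("scene","top"):
    c=env.read_camera(n)
    a.append(cv2.resize(c["color"][...,::-1],(800,500))[100:400,150:750] if n=="scene" else cv2.resize(c["color"][130:290,180:500,::-1],(600,300),interpolation=cv2.INTER_CUBIC))
    w=cloud(c);P=w.reshape(-1,3); 
    q=P[(P[:,0]>380)&(P[:,0]<550)&(P[:,1]>240)&(P[:,1]<390)&(P[:,2]>6)]; print(n,q[:,2].max(),len(q))
    print([(np.round(r["location"]),round(r["score"],2),w[int(r["location"][1]),int(r["location"][0])].round()) for r in env.recognise(n,"rod_1_center")])
cv2.imwrite("pics/g1.png",np.vstack(a)); s=env.state(); print(s["t"],s["eef_pos"],s["qvel"])
```

```text
scene 85.69271522534473 1536
[(array([372., 258.]), 0.49, array([498.,  51.,  12.]))]
top 612.1474275583603 3636
[]
23.975 [456.34969253 507.44664736 313.89631472] [ 0.00256518  0.00222986 -0.00239041  0.00210983  0.00019864  0.00164535]
```

View pics/g1.png

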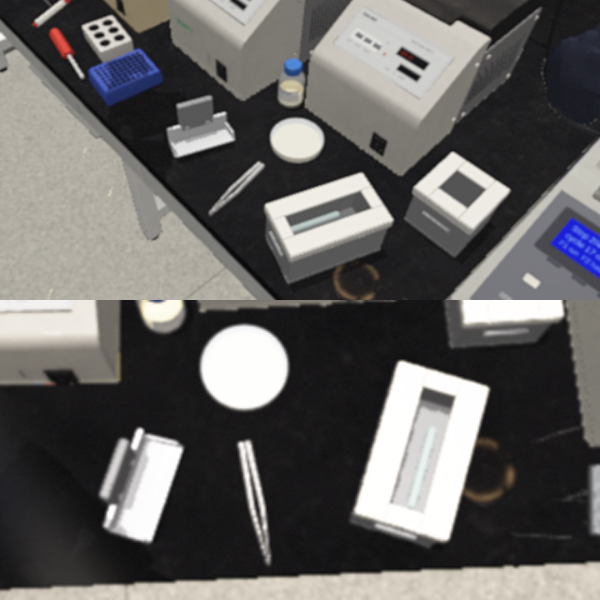

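The tray stands upright and empty at (200,130), one rod shows inside the box, and no rod is visible on the bench in either view. Handing in.

```bash
python3 -c "
from cell import env
print(env.job_done())"
```

```text
the job is handed in; nothing more can be done
None
```

The tray was tipped over the slot and set down again, empty and upright on the bench, in about 24 s. One rod is visible inside the waste box. The other is not in the tray or on the bench in either view, so I take it to be in the box under the lid's edge, though I did not see it there.

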